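# Refit the burr in a coffee grinder

### The arm

A 7-joint arm with a two-finger parallel gripper is mounted at the origin on a cart in front of the work surface, level with it; the furniture and walls round the work are solid. World frame = base frame: x ahead of the robot, y to its left, z up, the work surface at z = 0. Lengths are in m, angles in rad, forces in N, time in s.
With the tool pointing down it reaches from about 0.425 to 1.025 m from the base axis. Payload 3.6 kg.
Tool frame: the origin (TCP) lies at the very end of the fingers, on their centre line; the grasp point (between the pads) lies 19 mm behind it (manip.pinch_z is the distance from the TCP to the grasp point, in m); z points along the fingers, y is the line along which they close (so a half turn about z gives the same grasp; the last joint's range is limited). The gripper opens to 85 mm and grips with 20 to 120 N. Pads are 22 mm wide; open, the fingers measure 114 mm over their backs; the gripper's body (76 mm by 85 mm) begins 54 mm behind the grasp point. The pads swing forward as they close: fully open they stand 13 mm farther back than shut.
Start: joints at [-1.363, 0.591, 0.048, 1.609, -0.033, 0.943, -0.034], TCP at [0.215, 0.692, 0.231] pointing down, gripper open.
Joint ranges: [-2.69, 2.69], [-0.47, 2.24], [-1.27, 1.36], [0.19, 2.51], [-1.53, 4.68], [0.08, 2.07], [-3.09, 3.09]. Speed limits (rad/s): [2.57, 2.57, 3.14, 3.14, 3.14, 3.14, 3.14].

### API

Orientations are given as a 3x3 rotation matrix whose columns are the frame's x, y, z axes.
In Python, from bench import manip gives the robot as it stands.
- The arm moves only by the shell command python3 -m handwheel 'ROWS' [FORCE]. ROWS is JSON, a list of rows, each a list of 3 entries, a list of its own where there are three numbers: the turn, a rotation vector about the tool's x, y, z as a fraction of full scale, then the shift along the tool's x, y, z as a fraction of full scale, then the opening, from 0 (shut) to 1 (fully open). In form: [[[rx, ry, rz], [dx, dy, dz], hand], ...]. A call has 1 to 8 rows; each row is the pose to reach, as a shift and turn from the pose commanded when the call began, along the tool's axes at that moment; what a row does not reach only later rows make up. Full scale, the value 1, is 1 m for a shift and 45 degrees for a turn. A row lasts 1/10 s, in which the tool goes at most 50 mm and 8.59 degrees, less where a joint would pass 70% of its speed; a pose out of reach is approached as far as the arm can. A call with a number of a shift or a turn outside -1 to 1 is refused whole. A call with a gripper value outside its range is refused whole. The fingers move at their own pace and stop on an object; FORCE is the grip in N (left out, the last holds). Time passes only in rows, so rows that repeat a pose let the fingers close. It gives the time, the measured TCP pose, the force, the opening and the grip force at its end, in the units of the state.
- manip.state(): the state, without advancing time (a new reading comes with each control period).
- manip.capture(name): name is "side" or "top"; returns a dict with "color" (480x640x3 uint8, red, green, blue), "intrinsics" (3x3 intrinsics, pixels), "rvec" (rotation vector, rad) and "tvec" (3), from world to camera coordinates, as OpenCV has them. Camera axes: x right, y down, z forward; pixel columns grow to the right and rows downward; lengths in m; the calibration is good to about 2 mm. A picture is of the moment at which its call begins. There is no depth.
- manip.sign_off(): hands the job in; it is judged then, once.
The state is a dict: "t": time; "joint_pos": joint angles; "joint_velocities": joint speeds; "tau": joint torques, N m; "ee_pos": TCP position; "eef_rot": TCP orientation; "contact_force": force on the tool from outside, world axes, zero at the start; "wrist_torque": the same for the moment, N m; "width": finger opening in m; "grasp_force": force on a finger pad.
Only numpy, scipy, OpenCV 4.12 (cv2) and the standard library are available. Lean on these libraries where they do the work, as an engineer would, in place of code of your own. Each camera call takes 0.05 s, during which the arm holds its last target. There are 200 camera calls.

### The job

Put the burr back into the coffee grinder: pick it up by its orange bar, lower it upright into the open throat and, pressing only lightly, turn it until its key drops into the drive and the black flange lies flush on the rim, then let go. Never push hard, and leave the green mug, the spice jar and the teaspoon alone.

Things in the scene. Friction and masses are not known exactly. Their poses are not given: they have to be found in the camera images.
- burr: Loose burr insert, 81 mm tall, 0.2-0.35 kg, upright on its key. Origin: centre of its underside, z up. From below: steel cross key (two bars 44 x 6 mm along its x and y, z 0-16); steel body 56 mm across (z 16-38, lower edge bevelled to 50); black flange 74 mm across (z 38-44); on top an orange upright bar to hold it by, 52 mm long along its x, 14 mm thick along its y, z 44-81.
- burr_grip (a point): Point on the burr's axis inside the orange bar, 64 mm above the burr's underside: where to pinch it, across the 14 mm thickness.
- grinder: Fixed grey coffee grinder, hopper off, 150 x 130 mm housing, dial and spout on its -x side. Origin on the worktop under the throat's axis, z up. On top a dark round throat, 92 mm across outside, bore 58 mm wide, open upward. Pressing the burr against the grinder's throat or drive with more than 25 N does damage.
- grinder_mouth (a point): Centre of the throat's rim, on the bore's axis, 150 mm above the worktop. Down the bore is a brass drive with a cross slot 8.5 mm wide and 16 mm deep that takes the burr's key in any of four positions, a quarter turn apart. How the slot is turned is unknown, unrelated to the housing; the drive's top lies 23 to 34 mm below the rim (set by the grind dial, not readable).
- mug_green: Dark green mug, 84 x 114 x 94 mm, standing behind the grinder; to be left alone. Origin: centre of its underside.
- spice_jar: Small glass spice jar with green cap, 46 mm across, 106 mm tall, nearer of two such jars; to be left alone. Origin: centre of its underside.
- spoon: Teaspoon with red handle, 140 x 30 x 13 mm, lying to the right of the grinder; to be left alone. Origin: centre of its underside.
- grinder_seat (a point): Point on the bore's axis 38 mm below the rim: the burr's underside is here when seated, flange on rim. Out of register the burr stands on the drive, flange 4 to 15 mm proud; turned under light pressure (3 to 8 N) it drops when within about 4 degrees of register. The drive stands still under that drag, but turns stiffly (about 0.35 Nm) once keyed.
Not all that is in view belongs to the job. Leave any red look-alike of the burr alone.

How it is judged:
By the outcome, as a careful person would: the job done as asked, in the order asked, and still so for the second after the job is handed in, with the robot touching nothing.
It also fails if it takes over 72 s, if anything falls off the work surface, if the arm or the gripper's body presses on something with over 40 N, if the wrist force passes 120 N, or if a joint passes its speed limit or range.

## Working session

There is one attempt and no reset: what is moved stays moved. The work goes in short steps, Python scripts to look and compute and a shell command to move; the robot and the scene stay as the last step left them, time stands still between calls to the robot, and variables do not carry over. Pictures are saved under pics/ and viewed, at most 10 in all, crops included, and the job is handed in when it is done.

```bash
mkdir -p pics; ls
python3 - <<'E'
from bench import manip
import cv2,numpy as np
s=manip.state();print({k:np.round(v,3).tolist() for k,v in s.items()},manip.pinch_z)
for n in("side","top"):
    c=manip.capture(n);cv2.imwrite(f"pics/{n}0.png",c["color"][:,:,::-1]);np.savez(f"pics/{n}0.npz",**c)
    R=cv2.Rodrigues(np.array(c["rvec"]))[0];print(n,c["intrinsics"],(-R.T@np.array(c["tvec"]).ravel()),R)
E
```

```text
pics
{'t': 0.0, 'joint_pos': [-1.363, 0.592, 0.048, 1.61, -0.033, 0.943, -0.034], 'joint_velocities': [-0.0, -0.0, 0.001, -0.001, 0.0, -0.001, 0.0], 'tau': [-0.001, -54.869, 1.546, -19.812, 0.009, 0.009, -0.0], 'ee_pos': [0.215, 0.691, 0.23], 'eef_rot': [[-0.955, 0.297, -0.001], [0.297, 0.955, -0.002], [-0.0, -0.002, -1.0]], 'contact_force': [-0.242, 0.128, 0.112], 'wrist_torque': [0.022, -0.008, -0.024], 'grasp_force': 0.0, 'width': 0.086} 0.0187
side [[558.01751008   0.         326.2634433 ]
 [  0.         558.01751008 241.6455618 ]
 [  0.           0.           1.        ]] [ 0.15369162 -0.84973764  0.82892171] [[ 0.87231581 -0.48846192  0.02168154]
 [-0.28442061 -0.54300066 -0.79009822]
 [ 0.39770599  0.68304849 -0.61259669]]
top [[535.05779731   0.         315.24594216]
 [  0.         535.05779731 249.07417491]
 [  0.           0.           1.        ]] [ 0.25890896 -0.08273847  1.38913952] [[-0.0620148  -0.99807242 -0.00237037]
 [-0.96876201  0.06076462 -0.24043258]
 [ 0.24011316 -0.01261405 -0.97066295]]
```

View pics/side0.png

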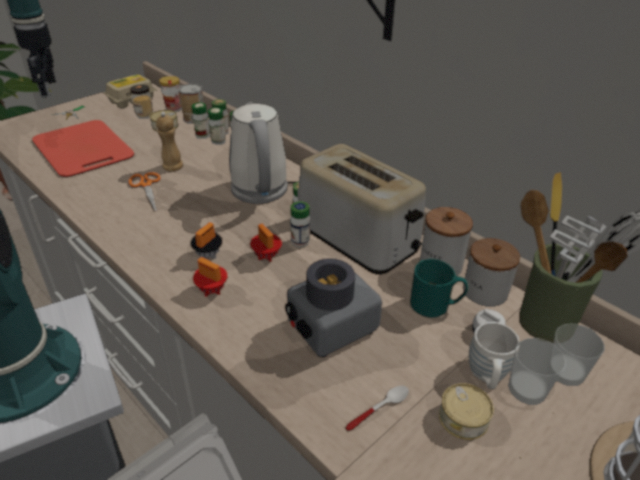

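View pics/top0.png

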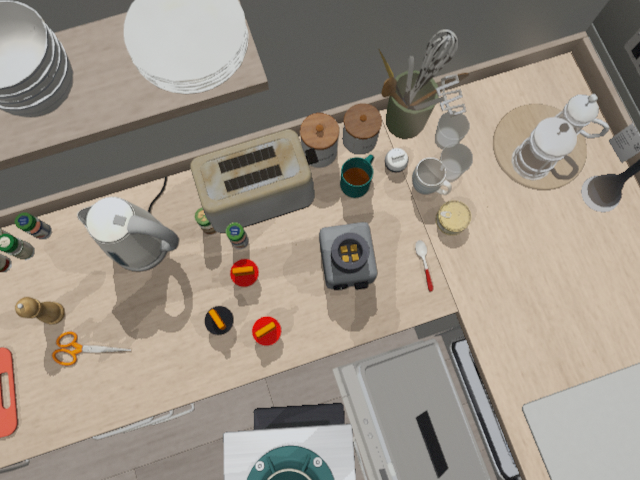

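The black-flanged burr with the orange bar is at top (219,320) and side (206,238). The two red ones are look-alikes. The throat is at top (350,252) and side (331,283), and four brass quadrants are visible down the bore in the top view.

```bash
cat > h.py <<'E'
import cv2,numpy as np
def load(n):
    return dict(np.load(n))
def ray(c,uv):
    R=cv2.Rodrigues(c["rvec"])[0];o=-R.T@c["tvec"].ravel()
    d=R.T@np.linalg.inv(c["intrinsics"])@np.array([uv[0],uv[1],1.]);return o,d/np.linalg.norm(d)
def plane(c,uv,z):
    o,d=ray(c,uv);return o+d*(z-o[2])/d[2]
def tri(c1,u1,c2,u2):
    o1,d1=ray(c1,u1);o2,d2=ray(c2,u2)
    t=np.linalg.lstsq(np.c_[d1,-d2],o2-o1,rcond=None)[0]
    a,b=o1+t[0]*d1,o2+t[1]*d2;return (a+b)/2,np.linalg.norm(a-b)
def blobs(m,box):
    x0,y0,x1,y1=box;k=np.zeros(m.shape,np.uint8);k[y0:y1,x0:x1]=m[y0:y1,x0:x1]
    cs=cv2.findContours(k,cv2.RETR_EXTERNAL,cv2.CHAIN_APPROX_NONE)[0]
    return sorted(cs,key=cv2.contourArea)[::-1]
def orange(im,box):
    h=cv2.cvtColor(im,cv2.COLOR_RGB2HSV);m=cv2.inRange(h,(8,150,120),(24,255,255))
    k=np.zeros_like(m);x0,y0,x1,y1=box;k[y0:y1,x0:x1]=m[y0:y1,x0:x1];return k
E
python3 - <<'E'
from h import *
T,S=load("pics/top0.npz"),load("pics/side0.npz")
mt=orange(T["color"],(200,300,240,342));ms=orange(S["color"],(185,215,225,262))
P={}
for n,m,c in(("t",mt,T),("s",ms,S)):
    p=np.argwhere(m>0)[:,::-1].astype(float);P[n]=p.mean(0);print(n,len(p),P[n],cv2.minAreaRect(p.astype(np.float32)))
print("bar tri",tri(T,P["t"],S,P["s"]))
p=np.argwhere(mt>0)[:,::-1]
w=np.array([plane(T,q,.078)[:2] for q in p]);u,s,v=np.linalg.svd(w-w.mean(0));print("bar@.078",w.mean(0),"dir deg",np.degrees(np.arctan2(v[0,1],v[0,0])),"len",np.ptp(w@v[0]),np.ptp(w@v[1]))
# black flange incl bar, top view
g=cv2.cvtColor(T["color"],cv2.COLOR_RGB2GRAY)
for thr in(60,75):
    m=((g<thr)*255).astype(np.uint8)|mt
    c=blobs(m,(200,300,240,342))[0];e=cv2.fitEllipse(cv2.convexHull(c));print("flange",e,plane(T,e[0],.044),cv2.minEnclosingCircle(c))
for n,c,box,(zs) in(("top",T,(315,215,385,295),.15),("side",S,(295,250,365,315),.15)):
    x0,y0,x1,y1=box;cv2.imwrite(f"pics/{n}c.png",cv2.resize(c["color"][y0:y1,x0:x1,::-1],None,fx=7,fy=7,interpolation=cv2.INTER_CUBIC))
a=cv2.imread("pics/topc.png");b=cv2.imread("pics/sidec.png");H=max(a.shape[0],b.shape[0])
o=np.zeros((H,a.shape[1]+b.shape[1],3),np.uint8);o[:a.shape[0],:a.shape[1]]=a;o[:b.shape[0],a.shape[1]:]=b;o=cv2.resize(o,None,fx=.8,fy=.8);cv2.imwrite("pics/crop.png",o);print(o.shape)
E
```

```text
t 137 [216.12408759 318.23357664] ((216.15382385253906, 318.2307434082031), (21.0786075592041, 6.656403064727783), 56.3099365234375)
s 201 [204.64179104 237.72139303] ((204.5, 242.0), (38.0, 17.0), 90.0)
bar tri (array([0.42401423, 0.15864094, 0.05110585]), np.float64(0.007643871440687836))
bar@.078 [0.42442965 0.15315543] dir deg -149.0459126845641 len 0.052617041082217375 0.016117033911302203
flange ((218.56585693359375, 320.09820556640625), (27.285390853881836, 28.38181495666504), 49.97911071777344) [0.42363622 0.1532224  0.044     ] ((218.642333984375, 320.01824951171875), 14.21163558959961)
flange ((218.54429626464844, 320.1909484863281), (27.40932846069336, 28.85291862487793), 42.98832321166992) [0.42340736 0.15328072 0.044     ] ((218.36338806152344, 319.9207763671875), 14.54517936706543)
(448, 784, 3)
```

View pics/crop.png

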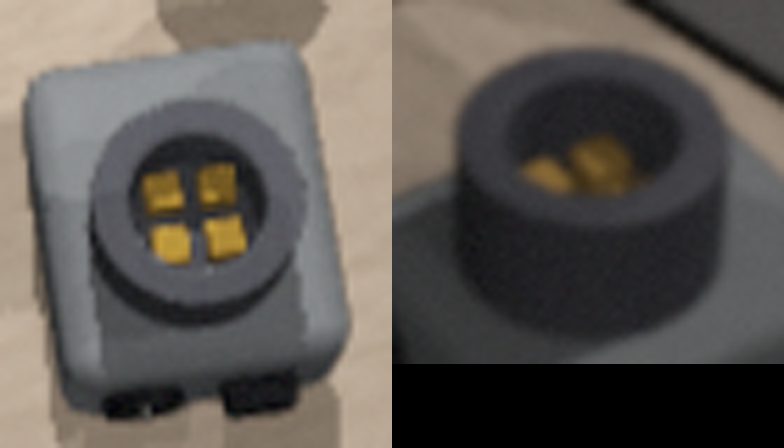

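The crop shows the bore with four brass quadrants, the cross slot turned a few degrees from the image axes, and the bore centred near top pixel (350.5,250.5). I'll measure both.

Run:
```python
from h import *
T,S=load("pics/top0.npz"),load("pics/side0.npz")
f=8
def up(c,box):
    x0,y0,x1,y1=box;return cv2.resize(c["color"][y0:y1,x0:x1],None,fx=f,fy=f,interpolation=cv2.INTER_CUBIC)
def back(q,box):return (np.array(q)+.5)/f-.5+np.array(box[:2])
for n,c,box,seed in(("top",T,(315,215,385,295),None),("side",S,(295,250,365,315),None)):
    im=up(c,box);h=cv2.cvtColor(im,cv2.COLOR_RGB2HSV);br=cv2.inRange(h,(12,110,60),(32,255,255));g=cv2.cvtColor(im,cv2.COLOR_RGB2GRAY)
    cs=[k for k in sorted(cv2.findContours(br,0,1)[0],key=cv2.contourArea)[::-1][:4]]
    if n=="top":
        M=[cv2.moments(k) for k in cs];q=np.array([back((m["m10"]/m["m00"],m["m01"]/m["m00"]),box) for m in M])
        w=np.array([plane(c,p,.121)[:2] for p in q]);print("quads",q.round(1).tolist(),w.round(4).tolist(),[m["m00"]/64 for m in M],"mean",w.mean(0))
        for i in range(4):
            for j in range(i):
                d=w[i]-w[j]; print(i,j,np.linalg.norm(d).round(4),np.degrees(np.arctan2(d[1],d[0])).round(1)%180)
    for t in(50,55,60,65):
        m=((g<t)*255).astype(np.uint8)|br
        for k in cv2.findContours(m,1,cv2.CHAIN_APPROX_NONE)[0]:
            if len(k)<200: continue
            e=cv2.fitEllipse(cv2.convexHull(k));ctr=back(e[0],box);b=np.array(e[1])/f
            if 15<b.max()<45: print(n,t,ctr.round(2),b.round(1),plane(c,ctr,.15).round(4))
```

```text
quads [[353.2, 247.7], [343.5, 249.0], [354.7, 256.9], [345.1, 257.9]] [[0.5704, -0.1919], [0.5685, -0.168], [0.5471, -0.1937], [0.546, -0.1703]] [50.5390625, 49.625, 48.6875, 41.296875] mean [ 0.55798741 -0.18100259]
1 0 0.024 94.5
2 0 0.0233 4.300000000000011
2 1 0.0334 50.19999999999999
3 0 0.0326 138.5
3 1 0.0227 5.800000000000011
3 2 0.0234 92.8
top 50 [340.04 286.06] [ 6.1 16.8] [ 0.4726 -0.1513  0.15  ]
top 50 [361.02 284.19] [ 9.2 17.7] [ 0.474  -0.2008  0.15  ]
top 50 [348.14 257.51] [30.4 34.9] [ 0.5399 -0.1756  0.15  ]
top 50 [353.52 244.98] [ 8.1 22.2] [ 0.5698 -0.1908  0.15  ]
top 50 [350.16 249.04] [19.5 24.3] [ 0.5603 -0.182   0.15  ]
top 55 [353.34 284.58] [10.3 43.6] [ 0.4741 -0.1827  0.15  ]
top 55 [348.18 257.21] [31.4 35.4] [ 0.5406 -0.1757  0.15  ]
top 55 [350.09 249.06] [20. 25.] [ 0.5603 -0.1818  0.15  ]
top 60 [348.47 256.72] [32.8 36. ] [ 0.5418 -0.1765  0.15  ]
top 60 [323.92 266.46] [ 2.4 43.7] [ 0.5218 -0.1167  0.15  ]
top 60 [349.84 250.19] [23.  24.8] [ 0.5575 -0.181   0.15  ]
top 65 [348.48 256.77] [33.  36.3] [ 0.5417 -0.1765  0.15  ]
top 65 [349.78 250.32] [23.7 25. ] [ 0.5572 -0.1808  0.15  ]
side 50 [296.38 309.31] [10.2 18.7] [ 0.4565 -0.2342  0.15  ]
side 50 [330.65 273.75] [20.9 31.9] [ 0.5543 -0.1811  0.15  ]
side 50 [350.9  257.18] [ 4.8 39.1] [ 0.6126 -0.1572  0.15  ]
side 55 [315.6  319.26] [ 6.1 20.1] [ 0.4744 -0.2704  0.15  ]
side 55 [330.52 273.82] [22.  32.9] [ 0.554  -0.1811  0.15  ]
side 60 [351.28 257.34] [ 5.6 40.4] [ 0.613  -0.1579  0.15  ]
```

Everything is consistent: the bore is 24.5 px wide as expected, at about (0.557,-0.181). The slot is near 4.4° (mod 90). The burr is at (0.4236,0.1533) with its bar at about 31°. Now I move.

```bash
cat > go.py <<'E'
import sys,numpy as np
from bench import manip
# usage: go.py x y z yaw_of_tool_y_deg -> tool-frame shift, turn (frac of 45 deg)
def rel(x,y,z,a):
    s=manip.state();R=np.array(s["eef_rot"]);p=np.array(s["ee_pos"])
    yy=np.array([np.cos(np.radians(a)),np.sin(np.radians(a)),0]);zz=np.array([0,0,-1.]);Rt=np.c_[np.cross(yy,zz),yy,zz]
    from scipy.spatial.transform import Rotation as Ro
    v=Ro.from_matrix(R.T@Rt).as_rotvec()
    yaw=np.degrees(np.arctan2(R[1,1],R[0,1]))
    print("t",round(s["t"],2),"pos",p.round(4),"yawy",yaw.round(2),"F",np.round(s["contact_force"],2),"w",round(s["width"],4),"g",round(s["grasp_force"],1))
    print("shift",(R.T@(np.array([x,y,z])-p)).round(4),"turn/45",(v/np.radians(45)).round(3),"j7",round(s["joint_pos"][6],2))
if len(sys.argv)>4: rel(*map(float,sys.argv[1:5]))
E
python3 -m handwheel '[[[0,0,1],[-0.25,-0.31,0],0.6],[[0,0,1],[-0.25,-0.31,0],0.6],[[0,0,1],[-0.25,-0.31,0],0.6],[[0,0,1],[-0.25,-0.31,0],0.6],[[0,0,1],[-0.25,-0.31,0],0.6],[[0,0,1],[-0.25,-0.31,0],0.6],[[0,0,1],[-0.25,-0.31,0],0.6],[[0,0,1],[-0.25,-0.31,0],0.6]]' 30
python3 go.py 0.4236 0.1533 0.15 -59
```

```text
t: 0.9
ee_pos: [0.3623, 0.3197, 0.2312]
eef_rot: [[-0.465, 0.885, -0.0], [0.885, 0.465, -0.0], [-0.0, -0.0, -1.0]]
contact_force: [1.9, -0.4, 0.5]
width: 0.0514
grasp_force: 0.0
t 0.9 pos [0.3623 0.3197 0.2312] yawy 27.71 F [ 1.85 -0.35  0.53] w 0.0514 g 0.0
shift [-0.1758 -0.0231  0.0812] turn/45 [0.000e+00 1.000e-03 1.927e+00] j7 -0.18
```

```bash
python3 -m handwheel '[[[0,0,1],[-0.176,-0.023,0.08],0.6],[[0,0,1],[-0.176,-0.023,0.08],0.6],[[0,0,1],[-0.176,-0.023,0.08],0.6],[[0,0,1],[-0.176,-0.023,0.08],0.6],[[0,0,1],[-0.176,-0.023,0.08],0.6],[[0,0,1],[-0.176,-0.023,0.08],0.6],[[0,0,1],[-0.176,-0.023,0.08],0.6]]'
python3 -m handwheel '[[[0,0,0.927],[0,0,0],0.6],[[0,0,0.927],[0,0,0],0.6],[[0,0,0.927],[0,0,0],0.6],[[0,0,0.927],[0,0,0],0.6],[[0,0,0.927],[0,0,0],0.6],[[0,0,0.927],[0,0,0],0.6],[[0,0,0.927],[0,0,0],0.6]]' >/dev/null
python3 go.py 0.4236 0.1533 0.049 -59
python3 - <<'E'
from bench import manip
import cv2,numpy as np
c=manip.capture("top");np.savez("pics/top1.npz",**c);d=manip.capture("side");np.savez("pics/side1.npz",**d)
a=cv2.resize(c["color"][280:350,185:255,::-1],(390,390),interpolation=cv2.INTER_CUBIC);b=cv2.resize(d["color"][190:270,165:245,::-1],(390,390),interpolation=cv2.INTER_CUBIC)
cv2.imwrite("pics/p1.png",np.hstack([a,b]))
E
```

```text
t: 1.6
ee_pos: [0.4235, 0.1561, 0.1512]
eef_rot: [[0.294, 0.956, -0.0], [0.956, -0.294, 0.0], [-0.0, -0.0, -1.0]]
contact_force: [-0.5, 0.7, 0.6]
width: 0.0514
grasp_force: 0.0
t 2.3 pos [0.4233 0.1568 0.1515] yawy -58.61 F [ 0.35 -0.68  0.07] w 0.0515 g 0.0
shift [-0.0016  0.0032  0.1025] turn/45 [-0.    -0.001  0.009] j7 -0.86
```

View pics/p1.png

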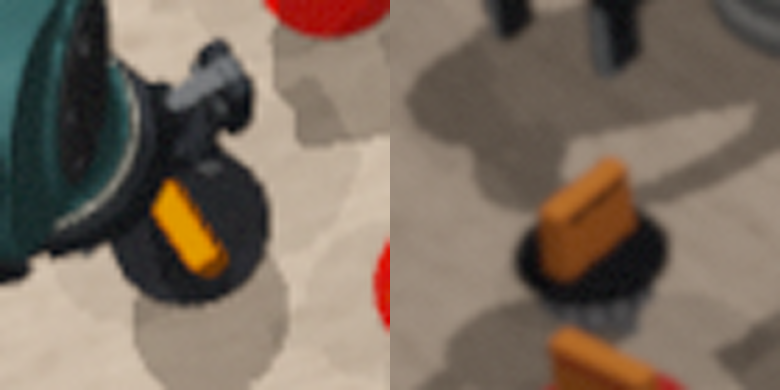

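The top crop shows the bar's bright top face centred near crop (187,224), and the side crop shows it near (585,188). I'll cross-check those two on the z=0.081 plane.

Run:
```python
from h import *
T,S=load("pics/top1.npz"),load("pics/side1.npz")
print(plane(S,(165+195/4.875,190+188/4.875),.081))
h=cv2.cvtColor(T["color"],cv2.COLOR_RGB2HSV)[300:342,200:240]
o=orange(T["color"],(200,300,240,342))[300:342,200:240]>0
for t in(150,190,210):
    q=np.argwhere(o&(h[...,2]>t))[:,::-1]+[200,300];w=np.array([plane(T,p,.081)[:2] for p in q]);v=np.linalg.svd(w-w.mean(0))[2]
    print(t,len(q),w.mean(0),np.degrees(np.arctan2(v[0,1],v[0,0]))%180,np.ptp(w@v[0]),np.ptp(w@v[1]))
g=cv2.cvtColor(S["color"],cv2.COLOR_RGB2GRAY)
o=orange(S["color"],(185,215,225,262))
for t in(45,55):
    m=((g<t)*255).astype(np.uint8)|o
    for c in blobs(m,(185,212,226,262))[:2]: e=cv2.fitEllipse(cv2.convexHull(c));print(t,cv2.boundingRect(c),e)
# side flange rough: left/right extremes
```

```text
[0.42200232 0.15191855 0.081     ]
150 89 [0.41795716 0.14882536] 29.303052332519485 0.038142896736788834 0.014755403186690247
190 73 [0.41780406 0.14911127] 29.497034198270825 0.0366041634117763 0.012643222201184579
210 56 [0.4179691  0.14892239] 29.919050246152494 0.03314424054561832 0.010488352301443002
45 (191, 235, 30, 18) ((205.7900390625, 242.51524353027344), (20.546649932861328, 29.475584030151367), 83.0787353515625)
45 (196, 223, 18, 22) ((204.57919311523438, 233.11021423339844), (15.108190536499023, 23.26524543762207), 37.70277404785156)
55 (191, 234, 30, 20) ((205.7574462890625, 242.7152557373047), (22.179161071777344, 29.866214752197266), 80.31442260742188)
55 (196, 223, 18, 22) ((204.57919311523438, 233.11021423339844), (15.108190536499023, 23.26524543762207), 37.70277404785156)
```

```bash
python3 -m handwheel '[[[0,0,0.03],[-0.002,0.003,0.04],0.6],[[0,0,0.03],[-0.002,0.003,0.07],0.6],[[0,0,0.03],[-0.002,0.003,0.09],0.6],[[0,0,0.03],[-0.002,0.003,0.1],0.6],[[0,0,0.03],[-0.002,0.003,0.1],0.6],[[0,0,0.03],[-0.002,0.003,0.1],0.6]]'
python3 -m handwheel '[[[0,0,0],[0,0,0],0.3],[[0,0,0],[0,0,0],0.25],[[0,0,0],[0,0,0],0.2],[[0,0,0],[0,0,0],0.15],[[0,0,0],[0,0,0],0.1],[[0,0,0],[0,0,0],0.05],[[0,0,0],[0,0,0],0.05],[[0,0,0],[0,0,0],0.05]]' 40
python3 go.py 0.423 0.153 0.049 -60
```

```text
t: 3.0
ee_pos: [0.4236, 0.1518, 0.0515]
eef_rot: [[0.869, 0.495, 0.0], [0.495, -0.869, 0.0], [0.0, -0.0, -1.0]]
contact_force: [0.7, -0.4, -0.4]
width: 0.0512
grasp_force: 0.0
t: 3.8
ee_pos: [0.4235, 0.1522, 0.0515]
eef_rot: [[0.869, 0.495, 0.0], [0.495, -0.869, 0.001], [0.0, -0.001, -1.0]]
contact_force: [0.1, 1.4, 4.9]
width: 0.0133
grasp_force: 41.3
t 3.8 pos [0.4235 0.1522 0.0515] yawy -60.35 F [0.13 1.37 4.91] w 0.0133 g 41.3
shift [-0.     -0.001   0.0025] turn/45 [-0.001 -0.001 -0.008] j7 -0.66
```

```bash
python3 -m handwheel '[[[0,0,0],[0,0,-0.01],0.05],[[0,0,0],[0,0,-0.03],0.05],[[0,0,0],[0,0,-0.06],0.05],[[0,0,0],[0,0,-0.1],0.05],[[0,0,0],[0,0,-0.14],0.05],[[0,0,0],[0,0,-0.17],0.05],[[0,0,0],[0,0,-0.19],0.05],[[0,0,0],[0,0,-0.19],0.05]]' 60
python3 go.py 0.5565 -0.181 0.245 -85.6
```

```text
t: 4.6
ee_pos: [0.4247, 0.1519, 0.2429]
eef_rot: [[0.869, 0.495, 0.004], [0.495, -0.869, 0.002], [0.005, 0.0, -1.0]]
contact_force: [0.5, -0.2, -3.0]
width: 0.0135
grasp_force: 59.9
t 4.6 pos [0.4247 0.1519 0.2429] yawy -60.35 F [ 0.46 -0.21 -3.04] w 0.0135 g 59.9
shift [-0.0502  0.3545 -0.0023] turn/45 [-0.001 -0.006  0.561] j7 -1.05
```

```bash
python3 -m handwheel '[[[0,0,0.1],[-0.004,0.03,0],0.05],[[0,0,0.2],[-0.01,0.07,0],0.05],[[0,0,0.3],[-0.016,0.115,0],0.05],[[0,0,0.4],[-0.023,0.16,0],0.05],[[0,0,0.5],[-0.029,0.205,0],0.05],[[0,0,0.561],[-0.035,0.25,0],0.05],[[0,0,0.561],[-0.042,0.295,0],0.05],[[0,0,0.561],[-0.047,0.33,0],0.05]]' >/dev/null
python3 go.py 0.5565 -0.181 0.245 -85.6
```

```text
t 5.4 pos [ 0.545  -0.1612  0.239 ] yawy -85.74 F [ 0.55 -0.34 -2.68] w 0.0133 g 59.9
shift [ 0.01    0.0206 -0.006 ] turn/45 [ 0.001  0.004 -0.003] j7 -0.73
```

```bash
python3 -m handwheel '[[[0,0,0],[0.008,0.02,0],0.05],[[0,0,0],[0.008,0.022,0],0.05],[[0,0,0],[0.008,0.022,0],0.05],[[0,0,0],[0.008,0.022,0],0.05]]' >/dev/null
python3 go.py 0.5565 -0.181 0.245 -85.6
python3 - <<'E'
from bench import manip
import cv2,numpy as np
c=manip.capture("top");np.savez("pics/top2.npz",**c);d=manip.capture("side");np.savez("pics/side2.npz",**d)
a=cv2.resize(c["color"][190:290,300:400,::-1],(390,390),interpolation=cv2.INTER_CUBIC);b=cv2.resize(d["color"][210:310,280:380,::-1],(390,390),interpolation=cv2.INTER_CUBIC)
cv2.imwrite("pics/p2.png",np.hstack([a,b]))
E
```

```text
t 5.8 pos [ 0.5542 -0.1778  0.2397] yawy -85.54 F [-0.06 -0.16 -3.03] w 0.0132 g 59.9
shift [ 0.002   0.0034 -0.0053] turn/45 [-0.003  0.004  0.001] j7 -0.71
```

View pics/p2.png

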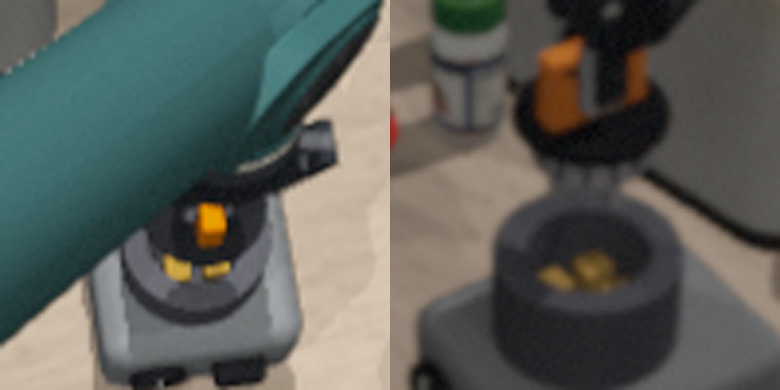

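The side view shows the flange hanging level above the throat: flange crop columns 517–668, throat 494–682. I'll compare the predicted edges with these.

Run:
```python
from h import *
for n in("side","top"):
    C=load(f"pics/{n}2.npz")
    def pr(x,y,z,r):
        a=np.linspace(0,2*np.pi,721);P=np.c_[x+r*np.cos(a),y+r*np.sin(a),0*a+z]
        q=cv2.projectPoints(P,C["rvec"],C["tvec"],C["intrinsics"],None)[0][:,0];return q.min(0).round(1),q.max(0).round(1)
    print(n,"flange top",pr(.5542,-.1778,.232,.037),"bot",pr(.5542,-.1778,.226,.037),"rim",pr(.5565,-.181,.15,.046),"bore",pr(.5565,-.181,.15,.029))
    g=cv2.cvtColor(C["color"],cv2.COLOR_RGB2GRAY)
    if n=="side":
        for r in(238,239,240,241,242,243): print(r,g[r,306:318],g[r,346:358])
        for r in(268,270,272,274,276,278,280): print(r,g[r,302:312],g[r,350:360])
        print("col332",g[240:262,332])
```

```text
side flange top (array([309.9, 225.2]), array([351.9, 250.7])) bot (array([309.9, 227.9]), array([351.7, 253.4])) rim (array([306.8, 257.6]), array([356.5, 290.3])) bore (array([316. , 263.3]), array([347.3, 283.9]))
238 [88 84 86 95 92 66 29 13 15 21 21 41] [14 20 17 19 29 44 66 77 77 78 78 78]
239 [87 83 89 96 94 66 28 10 16 16 21 40] [21 21 22 21 24 44 63 74 77 79 77 77]
240 [ 87  83  92 103 100  69  33  19  10  15  17  32] [20 20 16 17 29 46 64 75 79 78 79 78]
241 [ 79  84 101 114 107  78  41  19  13  16  17  21] [19 20 20 21 27 49 68 75 77 79 77 78]
242 [ 77  91 108 120 115  89  52  24  15  15  12  14] [15 18 19 22 34 54 72 79 79 81 78 80]
243 [ 84  99 115 125 123 103  70  36  15  16  15  12] [18 14 16 23 38 60 74 78 79 78 78 81]
268 [138 142 142 141 131 114  91  76  72  71] [ 70  80 100 124 138 144 146 144 142 142]
270 [130 134 139 133 116  90  72  69  70  69] [ 68  71  74  95 120 138 144 146 146 146]
272 [139 142 138 126  98  70  57  60  61  63] [ 65  62  63  74  94 118 134 143 147 147]
274 [144 144 139 123  91  61  47  44  43  45] [ 59  60  62  63  76  94 110 124 135 143]
276 [143 143 140 125  91  57  44  45  43  45] [ 60  62  63  69  77  92 103 110 114 125]
278 [139 140 137 122  86  54  45  43  44  43] [ 62  63  63  65  76  90 105 109 110 110]
280 [133 129 121 102  74  48  41  46  43  43] [ 62  63  61  63  74  93 106 111 111 112]
col332 [37 20  2 10 19 16 20 22 24 20 14 21 32 57 68 73 78 74 71 67 65 66]
top flange top (array([334.2, 227.1]), array([367.3, 259.1])) bot (array([334.1, 227.8]), array([367.1, 259.7])) rim (array([330.6, 232. ]), array([369.2, 269.5])) bore (array([337.7, 238.9]), array([362. , 262.5]))
```

Run:
```python
from h import *
C=load("pics/top2.npz");g=cv2.cvtColor(C["color"],cv2.COLOR_RGB2GRAY)
for r in range(240,272,2): print(r,g[r,326:346],'|',g[r,360:376])
i=C["color"][236:276,322:382,::-1]
cv2.imwrite("pics/p3.png",cv2.resize(i,None,fx=12,fy=12,interpolation=cv2.INTER_CUBIC))
```

```text
240 [70 69 70 68 64 64 62 57 58 55 55 52 51 53 50 46 45 45 43 39] | [ 26  25  17  24  26  23  30  46  82 115 108 113 152 190 190 190]
242 [67 63 63 59 59 60 53 53 53 51 51 49 50 52 43 45 45 41 31 27] | [ 25  30  33  37  42  42  43  46  86 141 133 132 152 190 190 190]
244 [62 60 57 58 55 53 51 50 50 50 46 47 46 44 42 45 45 45 38 28] | [ 38  42  42  44  41  44  43  56 100 141 133 124 132 183 189 189]
246 [53 56 52 54 51 53 46 48 47 46 44 45 41 42 44 45 46 42 34 29] | [ 28  33  42  43  46  46  45  56 101 136 138 132 126 152 187 185]
248 [53 54 52 50 51 49 45 45 43 51 59 42 43 45 44 42 44 41 28 29] | [ 29  29  41  43  44  47  49  80 108 112 139 135 132 145 187 187]
250 [ 53  48  49  51  44  45  50  66  88 103 101  85  34  44  40  44  44  40
  30  28] | [ 30  31  31  47  44  49  74 108 110 123 140 137 127 133 179 188]
252 [ 49  46  48  44  44  58  92 102 104 104 103  91  59  47  44  46  44  39
  37  30] | [ 30  33  35  49  59  90 107 110 107 116 142 139 131 128 151 188]
254 [ 44  47  68 100 102  61 101 104 102 105 104  97  80  56  61  48  41  45
  42  32] | [ 32  38  60  89 109 109 107 10
[... 574 characters left out ...]
10
 108  95] | [106 108 108 106  96  70  76 121 156 161 161 159 153 145 132 134]
264 [141 146 151 155 146 105  97  55  47  50  51  76  98 111 110 110 107  91
  76  77] | [ 84 104  96  72  49  80 111 116 132 163 162 162 154 148 138 130]
266 [140 144 148 152 150 126 105 103  84  51  49  49  50  57  84  96  93  80
  75  76] | [ 62  62  45  65 103 118 119 118 132 161 164 163 157 149 142 132]
268 [137 141 145 150 152 144 107 106 105  95  78  51  50  45  47  49  51  58
  68  75] | [ 44  64  98 119 120 121 118 118 133 160 162 162 161 150 142 131]
270 [132 141 143 148 154 146 106 107 106 107 105 102  88  68  55  44  47  46
  47  46] | [107 117 116 121 119 117 118 117 125 149 160 162 161 155 147 138]
```

View pics/p3.png

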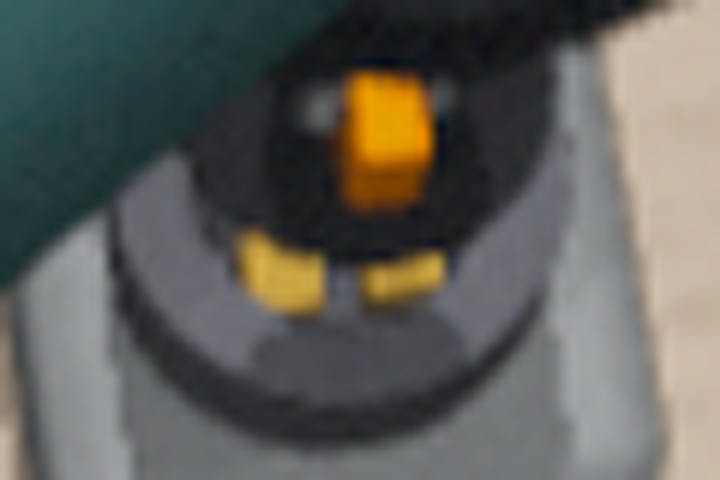

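The flange and rim edges in both views agree that the burr needs about 2 mm toward -y, so I'll correct that and descend slowly.

```bash
python3 -m handwheel '[[[0,0,0],[0,0.002,0.01],0.05],[[0,0,0],[0,0.002,0.02],0.05],[[0,0,0],[0,0.002,0.03],0.05],[[0,0,0],[0,0.002,0.04],0.05],[[0,0,0],[0,0.002,0.045],0.05],[[0,0,0],[0,0.002,0.045],0.05]]' >/dev/null
python3 go.py 0.5542 -0.180 0.188 -85.6
python3 - <<'E'
from bench import manip
import cv2,numpy as np
c=manip.capture("top");np.savez("pics/top3.npz",**c);d=manip.capture("side");np.savez("pics/side3.npz",**d)
a=cv2.resize(c["color"][230:280,325:375,::-1],(390,390),interpolation=cv2.INTER_CUBIC);b=cv2.resize(d["color"][230:300,295:365,::-1],(390,390),interpolation=cv2.INTER_CUBIC)
cv2.imwrite("pics/p4.png",np.hstack([a,b]))
E
```

```text
t 6.5 pos [ 0.5549 -0.1812  0.1952] yawy -85.61 F [ 0.22  0.28 -2.  ] w 0.013 g 60.1
shift [-0.0006 -0.0013  0.0072] turn/45 [-0.001  0.002 -0.   ] j7 -0.65
```

View pics/p4.png

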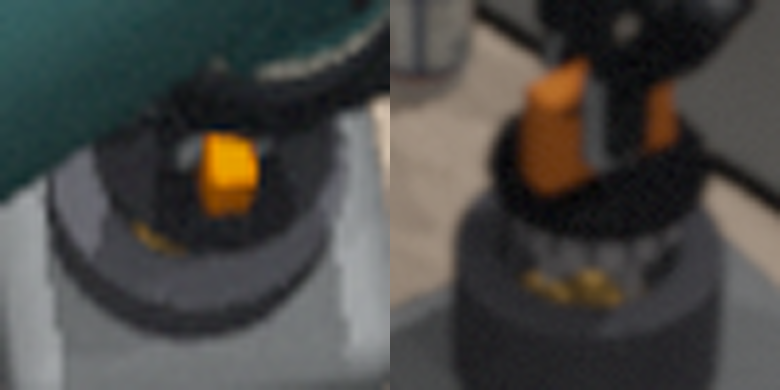

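The top crop shows the flange shifted right of the throat. The side crop has the flange at columns 492–706 against a rim of 455–722. I'll quantify the offset.

Run:
```python
from h import *
def ex(C,x,y,z,r):
    a=np.linspace(0,2*np.pi,721);P=np.c_[x+r*np.cos(a),y+r*np.sin(a),0*a+z]
    q=cv2.projectPoints(P,C["rvec"],C["tvec"],C["intrinsics"],None)[0][:,0];return np.r_[q.min(0),q.max(0)].round(1)
x,y,z=.5549,-.1812,.1952-.0515
for n in("side","top"):
    C=load(f"pics/{n}3.npz");g=cv2.cvtColor(C["color"],cv2.COLOR_RGB2GRAY)
    print(n,"flT",ex(C,x,y,z+.044,.037),"flB",ex(C,x,y,z+.038,.037),"rim",ex(C,.5565,-.181,.15,.046))
    if n=="side":
        for r in range(254,276,3): print(r,g[r,304:318],g[r,346:360])
        print([g[262:292,c].tolist() for c in(328,332,336)])
    else:
        for r in range(244,266,2): print(r,g[r,326:348],g[r,358:374])
        print([g[252:276,c].tolist() for c in(346,350,354)])
```

```text
side flT [311.1 245.3 352.  271.4] flB [311.  247.8 351.8 273.9] rim [306.8 257.6 356.5 290.3]
254 [145 145 146 146 147 148 147 146 133 105  66  33  22  22] [39 26 22 29 44 60 76 80 82 81 81 80 81 82]
257 [147 146 144 146 146 144 141 129 103  59  27  15  13  20] [18 21 20 22 23 35 45 54 62 70 77 77 79 81]
260 [140 140 143 146 147 146 141 125  88  47  20  12  18  18] [23 21 19 19 23 22 27 29 22 24 26 37 51 63]
263 [142 141 144 144 144 143 136 121  96  58  29  19  10  12] [ 15  19  18  22  35  68 103 122 123 109  90  69  45  29]
266 [144 142 141 137 123 101  80  65  58  54  36  24  12  13] [ 17  21  25  35  58  95 124 140 146 146 143 141 134 122]
269 [142 139 124  95  64  47  42  40  41  38  37  30  29  35] [ 31  42  51  59  60  67  82 108 129 142 145 145 146 145]
272 [139 127  97  63  43  42  37  37  37  37  31  27  34  38] [ 63  59  58  59  61  63  64  72  93 120 135 144 147 148]
275 [141 126  92  60  45  41  40  39  42  36  30  27  35  34] [ 40  49  57  59  62  62  63  65  76  93 105 112 125 137]
[[44, 29, 17, 4, 12, 15, 21, 23, 15, 16, 30, 48, 64, 72, 74, 76, 74, 69, 61, 57, 55, 53
[... 1674 characters left out ...]
 44  30] [ 33  46  56  64  76  75  72  71  69 102 148 150 153 159 149 141]
262 [140 147 151 157 146  97  56  46  49  64  90  70  70  70  69  68  68  65
  64  57  63  60] [ 74  75  76  74  75  76  73  59  79 118 157 162 163 160 152 144]
264 [141 149 152 155 146 106  99  55  45  46  48  63  72  71  71  69  68  67
  68  71  70  71] [ 76  76  76  73  72  60  50  83 112 117 131 162 163 162 154 147]
[[23, 29, 32, 27, 28, 34, 30, 30, 44, 56, 63, 67, 70, 74, 78, 76, 66, 51, 49, 46, 45, 85, 116, 117], [48, 50, 46, 38, 34, 34, 32, 31, 27, 32, 41, 64, 72, 76, 74, 75, 75, 67, 48, 44, 44, 78, 111, 116], [157, 131, 87, 77, 71, 45, 32, 36, 31, 27, 52, 75, 74, 73, 75, 79, 69, 48, 44, 44, 67, 102, 120, 117]]
```

Both views agree on a TCP target of about (0.5543,-0.180), the same as the earlier plan. I'll correct by 1.3 mm and go down in small steps.

```bash
python3 -m handwheel '[[[0,0,0],[-0.0006,-0.0014,0],0.05],[[0,0,0],[-0.0006,-0.0014,0.003],0.05],[[0,0,0],[-0.0006,-0.0014,0.006],0.05],[[0,0,0],[-0.0006,-0.0014,0.009],0.05],[[0,0,0],[-0.0006,-0.0014,0.011],0.05],[[0,0,0],[-0.0006,-0.0014,0.011],0.05]]' >/dev/null
python3 go.py 0.5542 -0.180 0.18 -85.6
```

```text
t 7.2 pos [ 0.5546 -0.18    0.1849] yawy -85.59 F [-0.6   0.47 -1.56] w 0.0129 g 60.1
shift [-0.0004 -0.0001  0.0049] turn/45 [-0.     0.001  0.   ] j7 -0.64
```

```bash
for i in 1; do python3 -m handwheel '[[[0,0,0],[0,0,0.001],0.05],[[0,0,0],[0,0,0.002],0.05],[[0,0,0],[0,0,0.002],0.05]]' >/dev/null; python3 go.py 0.5542 -0.180 0.18 -85.6; python3 -m handwheel '[[[0,0,0],[0,0,0.001],0.05],[[0,0,0],[0,0,0.002],0.05],[[0,0,0],[0,0,0.002],0.05]]' >/dev/null; python3 go.py 0.5542 -0.180 0.18 -85.6; done
```

```text
t 7.5 pos [ 0.5548 -0.1802  0.1832] yawy -85.6 F [-0.43 -0.56 -2.42] w 0.0128 g 60.1
shift [-0.0006 -0.0002  0.0032] turn/45 [-0.  0. -0.] j7 -0.64
t 7.8 pos [ 0.5551 -0.1803  0.1825] yawy -85.61 F [-1.36  2.55  5.98] w 0.0129 g 61.3
shift [-0.0008 -0.0003  0.0025] turn/45 [-0.001 -0.001 -0.   ] j7 -0.63
```

```bash
python3 -m handwheel '[[[0,0,0],[-0.0007,-0.0015,-0.001],0.05],[[0,0,0],[-0.0007,-0.0015,-0.001],0.05],[[0,0,0],[-0.0007,-0.0015,0],0.05],[[0,0,0],[-0.0007,-0.0015,0.0005],0.05],[[0,0,0],[-0.0007,-0.0015,0.0005],0.05]]' >/dev/null
python3 go.py 0.5542 -0.180 0.18 -85.6; python3 -c "
from bench import manip;print(manip.state()['wrist_torque'])"
```

```text
t 8.3 pos [ 0.5539 -0.1787  0.1805] yawy -85.6 F [ 0.64 -0.55 -2.67] w 0.0132 g 60.0
shift [0.0002 0.0014 0.0005] turn/45 [-0.     0.001  0.   ] j7 -0.64
[ 0.03161144 -0.03312501  0.00211799]
```

```bash
python3 -m handwheel '[[[0,0,0],[0,0,0.001],0.05],[[0,0,0],[0,0,0.002],0.05],[[0,0,0],[0,0,0.002],0.05]]' >/dev/null; python3 go.py 0.5542 -0.180 0.18 -85.6; python3 -m handwheel '[[[0,0,0],[0,0,0.001],0.05],[[0,0,0],[0,0,0.001],0.05]]' >/dev/null; python3 go.py 0.5542 -0.180 0.18 -85.6
```

```text
t 8.6 pos [ 0.5539 -0.1787  0.1786] yawy -85.6 F [-0.3  -0.26 -2.97] w 0.0131 g 60.0
shift [ 0.0002  0.0013 -0.0014] turn/45 [-0.  0. -0.] j7 -0.63
t 8.8 pos [ 0.554  -0.1787  0.1777] yawy -85.6 F [-0.12 -0.58 -2.75] w 0.0134 g 60.0
shift [ 0.0001  0.0013 -0.0023] turn/45 [-0.  0. -0.] j7 -0.63
```

```bash
python3 -m handwheel '[[[0,0,0],[0,0,0.001],0.05],[[0,0,0],[0,0,0.002],0.05],[[0,0,0],[0,0,0.002],0.05]]' >/dev/null; python3 go.py 0.5542 -0.180 0.18 -85.6; python3 -m handwheel '[[[0,0,0],[0,0,0.001],0.05],[[0,0,0],[0,0,0.0015],0.05],[[0,0,0],[0,0,0.0015],0.05]]' >/dev/null; python3 go.py 0.5542 -0.180 0.18 -85.6
```

```text
t 9.1 pos [ 0.5539 -0.1787  0.1756] yawy -85.6 F [-0.26 -0.26 -2.41] w 0.0131 g 60.0
shift [ 0.0002  0.0013 -0.0044] turn/45 [-0.  0.  0.] j7 -0.63
t 9.4 pos [ 0.554  -0.1787  0.1742] yawy -85.6 F [ 0.    0.84 -2.52] w 0.0129 g 60.0
shift [ 0.0001  0.0013 -0.0058] turn/45 [-0.  0.  0.] j7 -0.63
```

```bash
for k in 1 2 3; do python3 -m handwheel '[[[0,0,0],[0,0,0.001],0.05],[[0,0,0],[0,0,0.0015],0.05],[[0,0,0],[0,0,0.0015],0.05]]' | grep contact; python3 go.py 0.5542 -0.180 0.1635 -85.6|head -1;  done
```

```text
contact_force: [1.0, -0.2, -2.8]
t 9.7 pos [ 0.554  -0.1787  0.1727] yawy -85.6 F [ 0.98 -0.16 -2.79] w 0.0132 g 60.0
contact_force: [-0.1, -0.4, -1.8]
t 10.0 pos [ 0.554  -0.1787  0.1712] yawy -85.6 F [-0.06 -0.44 -1.79] w 0.0129 g 60.0
contact_force: [0.0, -0.7, -2.7]
t 10.3 pos [ 0.554  -0.1787  0.1697] yawy -85.6 F [ 0.04 -0.75 -2.71] w 0.013 g 60.0
```

```bash
for k in 1 2; do python3 -m handwheel '[[[0,0,0],[0,0,0.001],0.05],[[0,0,0],[0,0,0.0015],0.05],[[0,0,0],[0,0,0.0015],0.05]]' >/dev/null; python3 go.py 0.5542 -0.180 0.1635 -85.6|head -1;  done
```

```text
t 10.6 pos [ 0.554  -0.1787  0.1682] yawy -85.6 F [-0.15  0.21 -2.4 ] w 0.0134 g 60.0
t 10.9 pos [ 0.554  -0.1787  0.1667] yawy -85.59 F [-0.21 -0.69 -2.51] w 0.0131 g 60.0
```

```bash
for k in 1 2; do python3 -m handwheel '[[[0,0,0],[0,0,0.0005],0.05],[[0,0,0],[0,0,0.001],0.05],[[0,0,0],[0,0,0.001],0.05]]' >/dev/null; python3 go.py 0.5542 -0.180 0.1635 -85.6|head -1;  done
```

```text
t 11.2 pos [ 0.554  -0.1787  0.1657] yawy -85.6 F [-0.05  0.54 -1.31] w 0.0134 g 60.0
t 11.5 pos [ 0.554  -0.1787  0.1647] yawy -85.6 F [-0.05 -0.38 -2.97] w 0.0129 g 60.0
```

```bash
for k in 1 2; do python3 -m handwheel '[[[0,0,0],[0,0,0.0004],0.05],[[0,0,0],[0,0,0.0007],0.05],[[0,0,0],[0,0,0.0007],0.05]]' >/dev/null; python3 go.py 0.5542 -0.180 0.1635 -85.6|head -1;  done
```

```text
t 11.8 pos [ 0.554  -0.1787  0.1641] yawy -85.6 F [ 0.79 -0.21 -2.7 ] w 0.0128 g 60.0
t 12.1 pos [ 0.5541 -0.1788  0.1638] yawy -85.61 F [-0.8   0.79  1.78] w 0.0133 g 60.6
```

Contact came at the predicted seated height (0.1638). I'll press slightly more and look.

```bash
python3 -m handwheel '[[[0,0,0],[0,0,0.0003],0.05],[[0,0,0],[0,0,0.0003],0.05]]' >/dev/null; python3 go.py 0.5542 -0.180 0.1635 -85.6|head -1
python3 - <<'E'
from bench import manip
import cv2,numpy as np
c=manip.capture("top");np.savez("pics/top4.npz",**c);d=manip.capture("side");np.savez("pics/side4.npz",**d)
a=cv2.resize(c["color"][230:280,325:375,::-1],(390,390),interpolation=cv2.INTER_CUBIC);b=cv2.resize(d["color"][240:310,295:365,::-1],(390,390),interpolation=cv2.INTER_CUBIC)
cv2.imwrite("pics/p5.png",np.hstack([a,b]))
E
```

```text
t 12.3 pos [ 0.5542 -0.1788  0.1638] yawy -85.6 F [-0.97  1.78  4.58] w 0.0131 g 61.2
```

View pics/p5.png

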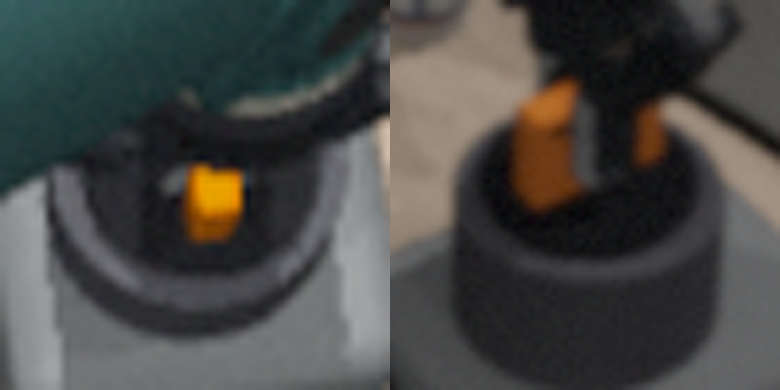

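The flange lies concentric and flush on the rim in both views, so the key has dropped in. I'll ease off, release and retreat straight up.

```bash
python3 -m handwheel '[[[0,0,0],[0,0,-0.0005],0.05],[[0,0,0],[0,0,-0.0005],0.05],[[0,0,0],[0,0,-0.0005],0.05]]' 25
python3 -m handwheel '[[[0,0,0],[0,0,0],0.2],[[0,0,0],[0,0,0],0.3],[[0,0,0],[0,0,0],0.4],[[0,0,0],[0,0,0],0.5],[[0,0,0],[0,0,0],0.5],[[0,0,0],[0,0,0],0.5],[[0,0,0],[0,0,0],0.5]]'
```

```text
t: 12.7
ee_pos: [0.5542, -0.1788, 0.1638]
eef_rot: [[0.997, 0.077, 0.0], [0.077, -0.997, 0.0], [0.0, -0.0, -1.0]]
contact_force: [-0.4, 1.3, 3.2]
width: 0.0131
grasp_force: 60.7
t: 13.4
ee_pos: [0.5541, -0.1787, 0.1636]
eef_rot: [[0.997, 0.077, 0.0], [0.077, -0.997, -0.0], [0.0, 0.0, -1.0]]
contact_force: [0.5, 0.2, -0.1]
width: 0.0428
grasp_force: 0.0
```

```bash
python3 -m handwheel '[[[0,0,0],[0,0,-0.01],0.5],[[0,0,0],[0,0,-0.03],0.5],[[0,0,0],[0,0,-0.06],0.5],[[0,0,0],[0,0,-0.1],0.5],[[0,0,0],[0,0,-0.14],0.5],[[0,0,0],[-0.03,0,-0.16],0.5],[[0,0,0],[-0.07,0,-0.16],0.5],[[0,0,0],[-0.1,0,-0.16],0.5]]'
python3 -m handwheel '[[[0,0,0],[-0.03,0.0,0],0.5],[[0,0,0],[-0.03,0.0,0],0.5],[[0,0,0],[-0.03,0.0,0],0.5]]' | head -2
python3 - <<'E'
from bench import manip
import cv2,numpy as np
c=manip.capture("top");np.savez("pics/top5.npz",**c);d=manip.capture("side");np.savez("pics/side5.npz",**d)
a=cv2.resize(c["color"][220:290,315:385,::-1],(390,390),interpolation=cv2.INTER_CUBIC);b=cv2.resize(d["color"][240:310,295:365,::-1],(390,390),interpolation=cv2.INTER_CUBIC)
cv2.imwrite("pics/p6.png",np.hstack([a,b]))
E
```

```text
t: 14.2
ee_pos: [0.4524, -0.1874, 0.3247]
eef_rot: [[0.997, 0.075, 0.001], [0.075, -0.997, 0.0], [0.001, -0.0, -1.0]]
contact_force: [-0.2, -0.2, 0.3]
width: 0.043
grasp_force: 0.0
t: 14.5
ee_pos: [0.4243, -0.1888, 0.3242]
```

View pics/p6.png

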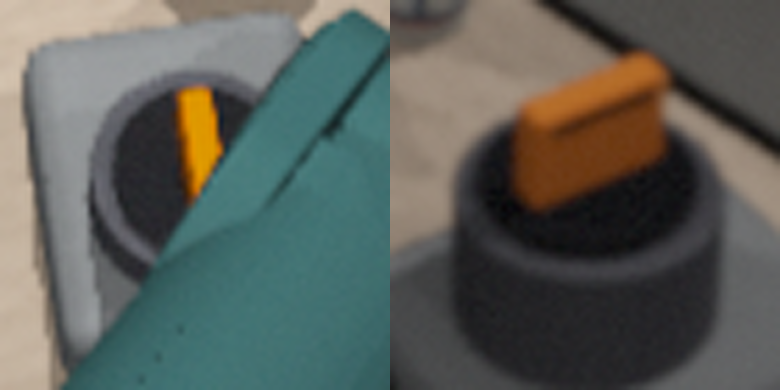

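The burr sits upright, centred in the throat (side crop about (588,200)), with its flange flush on the rim and the gripper clear of it.

```bash
python3 -c "
from bench import manip;print(manip.sign_off())"
```

```text
the job is handed in; nothing more can be done
None
```

The burr is back in the grinder: its key went straight into the drive without needing a turn, the flange lies flush on the rim, and the gripper is clear. The job was handed in at about 15 s, the highest contact force I read was about 9 N, and the mug, spice jar and spoon were never approached.

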